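Find the high side of a washer pulley on the truing stand

TASK

Lift the crank-handled pulley out of its wooden block and seat its spindle fully home in the bearing of the truing stand, its rim against the sprung plunger, without forcing it. Then crank the pulley so that the plunger goes through its whole swing, from its lowest reading to its highest, and leave the pulley home and let go at rest with the plunger pushed out as far as the rim pushes it. Leave the soap dish, brush, scraper and mallet where they are.

Things in the scene. Friction and masses are not known exactly. Their poses are not given: they have to be found in the camera images.
- pulley: Loose belt pulley, 0.5 kg. Origin on the spindle axis at the shoulder (pulley's underside); z up along the axis, x towards the crank pin. Below: spindle 14 mm diameter, 56 mm long, chamfered foot. Above: shoulder 54 mm diameter, z 0 to 5; grey rim 76 mm diameter, z 5 to 40, tapering below z 29 to 44 mm. The rim is 6 mm off-centre, in a direction hidden and different every time.
- boss_top (a point): Centre of the top of the round aluminium lifting boss, on the axis, 68 mm above the pulley's origin. Boss 26 mm diameter, 22 mm tall, standing on a plate 100 mm diameter whose top is 46 mm above the origin.
- crank_top (a point): Top of the upright round black crank pin: 12 mm diameter, 42 mm from the axis, 48 mm tall from the plate, so its top is 94 mm above the pulley's origin and 26 mm above the boss. It is a sleeve that spins freely on its own upright axis, as crank handles do.
- park: Fixed wooden block 90 x 90 x 62 mm with an upright 18 mm through hole at its centre, in which the pulley stands at the start, shoulder on the block's top. Origin centre of its underside.
- stand: Fixed truing stand. Origin on the bench on the axis of its upright bearing hole; x from that axis towards the plunger housing, z up. Base 250 x 130 x 15 mm (x -70 to 180). Bearing block 60 x 60 mm, z 15 to 75. Housing 40 x 34 mm, x 87 to 127, topped by a white dial 60 mm across at x 117, z 125; its needle turns counter-clockwise (from above) as the plunger is pushed out.
- bore (a point): Centre of the mouth of the bearing hole (15 mm diameter, 60 mm deep, chamfered), on the block's top face 75 mm above the bench. The pulley is home when its shoulder rests here. The bearing is oiled. The plunger's spring presses the spindle sideways, so its own weight may not take it home: it may need a light push.
- plunger (a joint): Sprung plunger, m: level rod with a 12 mm ball nose, 109 mm above the bench along the stand's x. 0 = free, nose 30 mm from the bearing axis; grows as the rim pushes it out (stand's +x), stop at 18 mm. Spring 1.3 N plus 0.06 N/mm. With the pulley home it swings once per turn between about 1.5 mm (low side) and 13.4 mm (high side), shifting up to 1 mm with side load. Friction holds the pulley.
- plunger_collar (a point): Black collar, 22 mm diameter, on the outer end of the plunger, behind the housing; moves with it.
- soap_dish: Loose white ceramic dish 130 x 90 x 26 mm, origin centre of underside. Bystander.
- brush: Loose green scrubbing brush block 120 x 50 x 44 mm, origin centre of underside. Bystander.
- scraper: Loose grey plastic scraper 185 mm long, 70 mm wide, 14 mm high, lying flat. Bystander.
- mallet: Loose black rubber mallet, head 55 x 100 x 55 mm, timber handle along -x, 320 mm long over all. Bystander.
Mind the look-alikes: they are no part of the job. There is more than one size of the park; the one meant has the size given above.

How it is judged:
On the way, in this order (a step that is already met when the one before it is completed fails the run):
1. the pulley is lifted out of the wooden block (z of pulley in the frame of park above 0.122 m), for 0.05 s.
2. the pulley is home in the stand's bearing with the plunger at the low end of its swing (under 3.5 mm) (distance between pulley and bore below 0.004 m and value of joint plunger below 0.0035 m), for 0.05 s.
3. still home, the plunger reaches the high end of its swing (over 12.2 mm) (distance between pulley and bore below 0.004 m and value of joint plunger above 0.0122 m), for 0.1 s.
At the end, for the whole second after the job is handed in: The pulley stands home in the stand's bearing (origin within 4 mm of the bore's mouth, tilted less than 0.07 rad), at rest and released, with the plunger pushed out more than 12.2 mm of its about 13.4 mm top reading (all of step 3 and angle between pulley's own z axis and vertical below 0.07 rad and angular speed of pulley below 0.15 rad/s and linear speed of pulley below 0.02 m/s); the robot touches nothing.
It fails at once if the pulley is forced against the stand (over 60 N) (contact force between pulley and stand above 60 N).
It fails at once if a bystander is moved more than 30 mm (distance of any of soap_dish, brush, scraper, mallet from where it was at the start of the episode above 0.03 m).
It also fails if it takes over 70 s, if anything falls off the work surface, if the arm or the gripper's body presses on something with over 40 N, if the wrist force passes 120 N, or if a joint passes its speed limit or range.

ROBOT

A 6-joint arm with a two-finger parallel gripper is mounted at the origin on the work surface. World frame = base frame: x ahead of the robot, y to its left, z up, the work surface at z = 0. Lengths are in m, angles in rad, forces in N, time in s.
With the tool pointing down it reaches from about 0.3 to 0.875 m from the base axis. Payload 6.4 kg.
Tool frame: the origin (TCP) lies on the centre line of the jaws, within the pads' length; the fingertips stand ahead of it and the grasp point (between the pads) lies 6 mm ahead of it (robot.tip_reach is the z of the fingertips in the tool frame, in m); z points along the fingers, y is the line along which they close (so a half turn about z gives the same grasp; the last joint's range is limited). The gripper opens to 85 mm and grips with 20 to 120 N. Pads are 22 mm wide; open, the fingers measure 114 mm over their backs; the gripper's body (76 mm by 85 mm) begins 54 mm behind the grasp point. The pads swing forward as they close: fully open they stand 13 mm farther back than shut.
Start: joints at [-1.367, 0.181, 1.607, -0, 1.354, -0.206], TCP at [0.229, -0.527, 0.256] pointing down, gripper open.
Joint ranges: [-2.99, 2.99], [-0.89, 2.07], [0.3, 2.58], [-1.14, 4.28], [0, 2.63], [-3.12, 3.12]. Speed limits (rad/s): [2.57, 2.57, 3.01, 3.14, 3.14, 3.14].

INTERFACE

Orientations are given as [roll, pitch, yaw] about the fixed x, y, z axes, in that order (R = Rz(yaw) Ry(pitch) Rx(roll)).
In Python, from station import observe, vision, job, robot gives the robot as it stands. The module is installed in compiled form; this text tells all that it offers.
- The arm moves only by the tool servo_tool, never from a script. Its argument "commands" is a list of rows, each an object with "xyz": the shift along the tool's x, y, z in units of 0.06 m (1.0 is 0.06 m), a list of three; "angular": the turn, a rotation vector about the tool's x, y, z in units of 2 pi rad (1.0 is 2 pi rad), a list of three. In form: [{"xyz": [x, y, z], "angular": [wx, wy, wz]}, ...]. A call has exactly 8 rows; each row shifts and turns the commanded pose from where the row before left it, along the tool's axes as they then stand; what a row does not reach is not made up. A row lasts 1/8 s, in which the tool goes at most 62.5 mm and 10.7 degrees, less where a joint would pass 70% of its speed; a pose out of reach is approached as far as the arm can. A call with a number of a shift or a turn outside -1 to 1 is refused whole. A call with a gripper value outside its range is refused whole. "hand" is the closure, from 0 (fully open) to 1 (shut), set as the call begins (left out, the last holds). The fingers move at their own pace and stop on an object; "squeeze" is the grip in N (left out, the last holds). Time passes only in rows, so rows that do not move let the fingers close, or fill a call up. It gives the time, the measured TCP pose, the force, the opening and the grip force at its end, in the units of the state.
- observe(): the state, without advancing time (a new reading comes with each control period).
- vision.get_image(name): name is "scene" or "top"; returns the picture (400x640x3 uint8, red, green, blue); there is no depth.
- vision.camera_model(name): a dict with "vertical_fov" (degrees; the focal length in pixels is half the picture's height over the tangent of half this angle, whatever the lens; pixels are square), "cx", "cy" (the principal point, pixels), "rvec" (rotation vector, rad) and "tvec" (3), from world to camera coordinates, as OpenCV has them. Camera axes: x right, y down, z forward; pixel columns grow to the right and rows downward; lengths in m; the calibration is good to about 2 mm. A picture is of the moment at which its call begins. camera_model takes no time and is no camera call.
- job.finish_job(): hands the job in; it is judged then, once.
The state is a dict: "t": time; "qpos": joint angles; "dq": joint speeds; "tau": joint torques, N m; "ee_pos": TCP position; "eef_rot": TCP orientation; "wrist_force": force on the tool from outside, world axes, zero at the start; "wrist_torque": the same for the moment, N m; "finger_gap": opening from 0.0 (shut) to 1.0 (fully open); "finger_force": force on a finger pad.
Only numpy, scipy, OpenCV 4.12 (cv2) and the standard library are available. Lean on these libraries where they do the work, as an engineer would, in place of code of your own. Each camera call takes 0.05 s, during which the arm holds its last target. There are 200 camera calls.

## Working session

There is one attempt and no reset: what is moved stays moved. The work goes in short steps, Python scripts to look and compute and a tool call to move; the robot and the scene stay as the last step left them, time stands still between calls to the robot, and variables do not carry over. Pictures are saved under pics/ and viewed, at most 10 in all, crops included, and the job is handed in when it is done.

Besides the shell and the picture viewer there is one more tool, called after "Emit:" as name(argument=value, ...), one argument or row to a line, values as JSON. servo_tool: Moves the arm, as the interface text tells. Its arguments: {"type":"object","properties":{"commands":{"type":"array","items":{"type":"object","properties":{"xyz":{"type":"array","items":{"type":"number","minimum":-1,"maximum":1}},"angular":{"type":"array","items":{"type":"number","minimum":-1,"maximum":1}}}}},"hand":{"type":"number"},"squeeze":{"type":"number"}},"required":["commands"]}

```bash
mkdir -p pics
cat > h.py <<'E'
import numpy as np, cv2
from station import observe, vision, job, robot
def cam(n):
    m=vision.camera_model(n); R=cv2.Rodrigues(np.array(m['rvec'],float))[0]; t=np.array(m['tvec'],float).ravel()
    f=200/np.tan(np.radians(m['vertical_fov'])/2); return R,t,f,m['cx'],m['cy']
def ray(n,u,v):
    R,t,f,cx,cy=cam(n); d=R.T@np.array([(u-cx)/f,(v-cy)/f,1]); return -R.T@t,d/np.linalg.norm(d)
def onz(n,u,v,z):
    o,d=ray(n,u,v); return o+d*(z-o[2])/d[2]
def proj(n,p):
    R,t,f,cx,cy=cam(n); q=R@np.array(p)+t; return np.array([cx+f*q[0]/q[2],cy+f*q[1]/q[2]])
def grab(n,name=None):
    im=cv2.cvtColor(vision.get_image(n),cv2.COLOR_RGB2BGR)
    if name: cv2.imwrite('pics/'+name,im)
    return im
E
python3 - <<'E'
from h import *
a=grab('scene','s0.png');b=grab('top','t0.png')
for n in('scene','top'):print(n,vision.camera_model(n),ray(n,320,200))
print(robot.tip_reach,observe())
E
```

```text
scene {'vertical_fov': 54.70874802162397, 'cx': 324.23224812368017, 'cy': 199.56571801495403, 'rvec': array([ 0.85356061,  2.33697965, -1.26108768]), 'tvec': array([ 0.42289465, -0.05864644,  1.46636262])} (array([1.15731944, 0.67057263, 0.73718565]), array([-0.54856649, -0.63537924, -0.54347771]))
top {'vertical_fov': 44.71414436090118, 'cx': 316.7446640038071, 'cy': 189.9966069935602, 'rvec': array([ 2.21114123, -2.18014413,  0.06428516]), 'tvec': array([-0.06728031,  0.55296861,  1.75138736])} (array([ 0.45750253, -0.05309321,  1.77919396]), array([ 0.03409223, -0.01059189, -0.99936256]))
0.025 {'t': 0.1, 'qpos': array([-1.36730836e+00,  1.81447828e-01,  1.60790445e+00, -1.05031125e-05,
        1.35379697e+00, -2.06296717e-01]), 'dq': array([ 0.00075093, -0.00265679, -0.00216758, -0.00166018,  0.00045617,
       -0.00074209]), 'tau': array([ 4.01802545e-04, -4.45874476e+01, -3.52238739e+01, -3.45771623e-04,
        3.99583572e-03, -2.38649454e-05]), 'ee_pos': array([ 0.22900793, -0.52693253,  0.25548657]), 'eef_rot': array([-3.14006696e+00, -3.08812809e-04,  4.09786719e-01]), 'wrist_force': array([0.23627723, 0.26446512, 0.41043913]), 'wrist_torque': array([-0.03767534, -0.02693063, -0.0076377 ]), 'finger_force': 0.0, 'finger_gap': 1.0002090222067326}
```

View pics/s0.png

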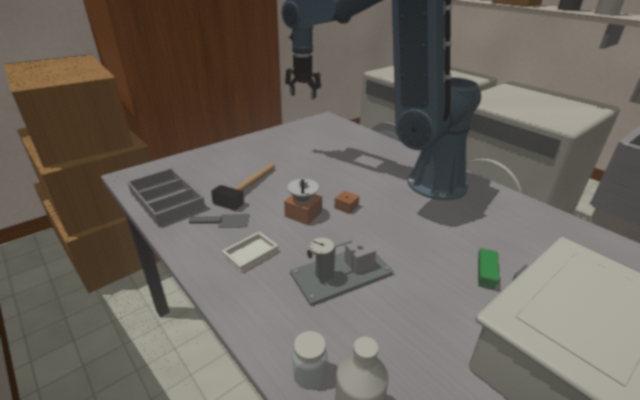

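View pics/t0.png

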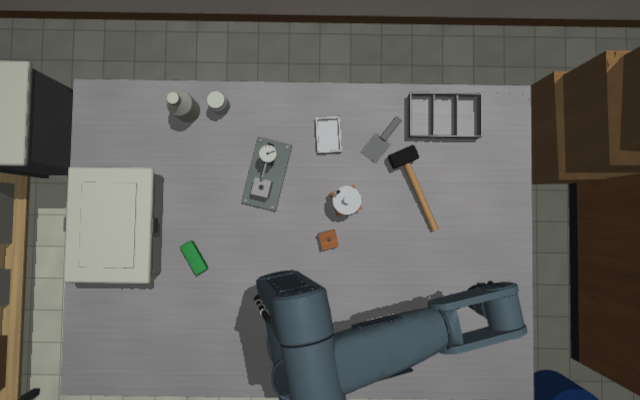

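Scene shows the pulley standing on the larger wooden block at scene (303,195) / top (347,200). The small block at scene (346,201) / top (328,240) is the empty look-alike. The stand is at scene (340,262) / top (262,185), with its dial at top (268,153). I choose the (347,200) pulley and check it in a close crop.

Run:
```python
import cv2,numpy as np
b=cv2.imread('pics/t0.png');a=cv2.imread('pics/s0.png')
z=lambda i,x,y,w,h:cv2.resize(i[y:y+h,x:x+w],(400,300),interpolation=cv2.INTER_CUBIC)
cv2.imwrite('pics/c0.png',np.vstack([np.hstack([z(b,317,170,60,45),z(b,226,130,80,60)]),np.hstack([z(a,273,170,60,45),z(a,290,220,120,90)])]))
cv2.imwrite('pics/c1.png',cv2.resize(b[130:215,226:306],(640,680)))
```

```text
(no output)
```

View pics/c0.png

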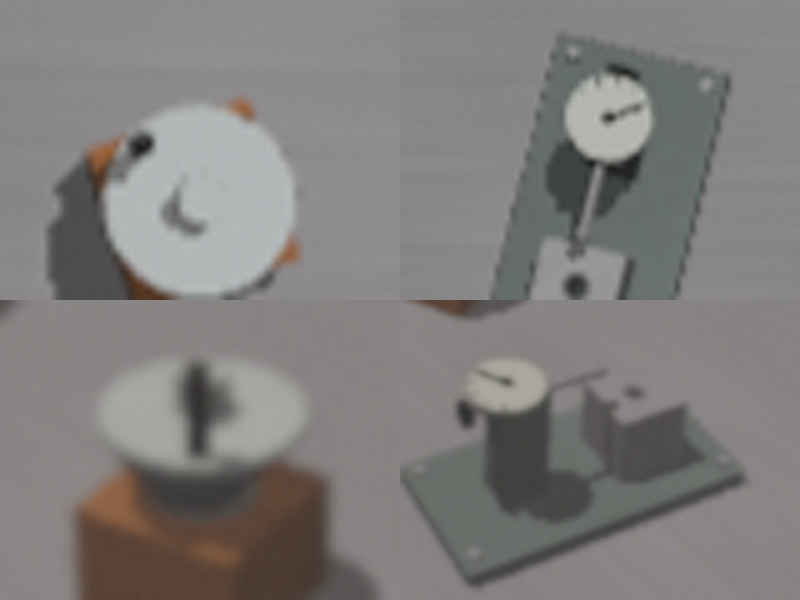

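The crop confirms it. The white plate's centre is at top (347,200) on the large block, and the black crank pin points up-left at about (338,192). On the stand the bore is at about (261,187), the dial at about (267.6,153.6), and its needle points right and slightly up.

Run:
```python
from h import *
b=cv2.imread('pics/t0.png')
def blob(m,x,y,r):
    k=np.zeros_like(m);k[y-r:y+r,x-r:x+r]=255
    cs=cv2.findContours(m&k,cv2.RETR_EXTERNAL,cv2.CHAIN_APPROX_NONE)[0]
    c=max(cs,key=cv2.contourArea);return cv2.minEnclosingCircle(c),cv2.fitEllipse(c),cv2.contourArea(c)
g=b.astype(int)
w=((g.min(2)>150)).astype(np.uint8)*255
print(g[200,350],g[215,300]);
for th in(150,155,160):
    p=blob(((g.min(2)>th)*255).astype(np.uint8),347,200,22);print(th,p)
P=np.array(p[1][0]);pl=onz('top',*P,.108);print('plate',pl)
dial=blob(((g.min(2)>150)*255).astype(np.uint8),268,153,14);print(dial)
D=onz('top',*dial[1][0],.125);print('dial',D)
# bore: darkest pixels
s=255-cv2.cvtColor(b,cv2.COLOR_BGR2GRAY)[182:193,256:267].astype(float);s=np.clip(s-s.max()*.75,0,None)
yy,xx=np.mgrid[182:193,256:267];B=np.array([(s*xx).sum(),(s*yy).sum()])/s.sum();bo=onz('top',*B,.073);print('bore',B,bo)
d=D-bo;print('dist',np.hypot(*d[:2]),'yaw',np.arctan2(d[1],d[0]))
c=onz('top',338,191.8,.156);v=c-pl;print('crank',c,np.hypot(*v[:2]),np.arctan2(v[1],v[0]))
# base plate rect of stand
h=cv2.cvtColor(b,cv2.COLOR_BGR2HSV);print(h[200,275],h[215,300])
for p in [pl,bo]:print(proj('scene',p))
```

```text
[183 182 179] [137 136 138]
150 (((346.7377014160156, 199.32786560058594), 14.510560989379883), ((347.0025939941406, 199.66940307617188), (26.69737434387207, 27.967756271362305), 30.200817108154297), 570.5)
155 (((346.6838073730469, 199.32806396484375), 14.331644058227539), ((347.0380859375, 199.79820251464844), (26.226245880126953, 27.793073654174805), 27.841663360595703), 557.0)
160 (((346.5804138183594, 199.54522705078125), 14.139775276184082), ((347.0419616699219, 199.9228515625), (25.8614501953125, 27.589845657348633), 36.39183807373047), 545.5)
plate [ 0.5160946  -0.16379403  0.108     ]
(((267.20001220703125, 153.0), 8.440469741821289), ((267.03857421875, 153.16783142089844), (14.805098533630371, 15.831389427185059), 115.0276870727539), 161.0)
dial [0.6715576  0.11264879 0.125     ]
bore [260.64135864 186.78221778] [0.55921028 0.13799949 0.073     ]
dist 0.11517195034435099 yaw -0.22192904880464112
crank [ 0.54114756 -0.13009358  0.156     ] 0.04199251253868636 0.9315318272655749
[ 79  18 113] [165   4 138]
[301.30944113 186.13173998]
[358.50731639 248.06614821]
```

View pics/c1.png

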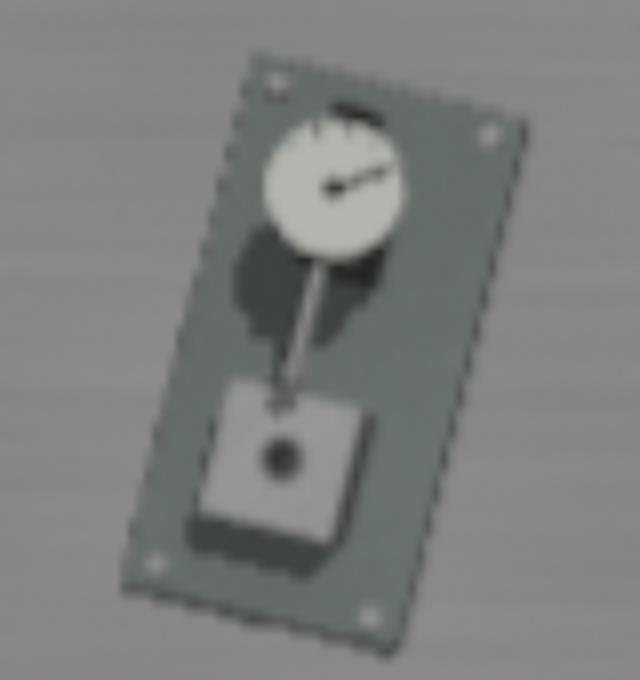

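The enlarged stand crop gives the bore at top (260.8,186.9), the dial at (267.3,153.1), and the needle pointing right and slightly up at zero. Next I move above the pulley.

Emit:
servo_tool(
  commands=[
    {"xyz": [0.85, -0.455, 0], "angular": [0, 0, 0]},
    {"xyz": [0.85, -0.455, 0], "angular": [0, 0, 0]},
    {"xyz": [0.85, -0.455, 0], "angular": [0, 0, 0]},
    {"xyz": [0.85, -0.455, 0], "angular": [0, 0, 0]},
    {"xyz": [0.85, -0.455, 0], "angular": [0, 0, 0]},
    {"xyz": [0.85, -0.455, 0], "angular": [0, 0, 0]},
    {"xyz": [0.85, -0.455, 0], "angular": [0, 0, 0]},
    {"xyz": [0.85, -0.455, 0], "angular": [0, 0, 0]},
  ],
  hand=0,
  squeeze=40,
)

```text
t: 1.1
ee_pos: [0.5171, -0.1628, 0.2561]
eef_rot: [-3.141, 0.0, 0.41]
wrist_force: [0.7, -0.9, 0.5]
finger_gap: 1.002
finger_force: 0.0
```

Emit:
servo_tool(
  commands=[
    {"xyz": [0, 0, 0], "angular": [0, 0, -0.0208]},
    {"xyz": [0, 0, 0], "angular": [0, 0, -0.0208]},
    {"xyz": [0, 0, 0], "angular": [0, 0, -0.0208]},
    {"xyz": [0, 0, 0], "angular": [0, 0, -0.0208]},
    {"xyz": [0, 0, 0.2], "angular": [0, 0, 0]},
    {"xyz": [0, 0, 0.2], "angular": [0, 0, 0]},
    {"xyz": [0, 0, 0], "angular": [0, 0, 0]},
    {"xyz": [0, 0, 0], "angular": [0, 0, 0]},
  ],
)

```text
t: 2.1
ee_pos: [0.5163, -0.1645, 0.2321]
eef_rot: [-3.141, 0.0, 0.932]
wrist_force: [1.1, -0.2, -0.0]
finger_gap: 1.004
finger_force: 0.0
```

```bash
cat >> h.py <<'E'
def togo(p,yaw=None):
    s=observe();q=s['eef_rot'];print('pos',s['ee_pos'],'rot',q,'F',s['wrist_force'],'q6',s['qpos'][5],'t',s['t'])
    from scipy.spatial.transform import Rotation as R
    M=R.from_euler('xyz',q).as_matrix();print('units',M.T@(np.array(p)-s['ee_pos'])/.06)
    if yaw is not None:
        r=(R.from_euler('xyz',q).inv()*R.from_euler('xyz',[np.pi,0,yaw])).as_rotvec();print('ang',r/2/np.pi)
E
python3 - <<'E'
from h import *
togo([.516,-.164,.136],.93)
E
```

```text
pos [ 0.51625641 -0.16451131  0.23207797] rot [-3.14113374e+00  5.27728640e-05  9.31835113e-01] F [ 1.07455828 -0.22825162 -0.00266371] q6 0.11131392799654562 t 2.1
units [ 0.00437658 -0.00777757  1.60130299]
ang [-7.30302776e-05  8.46607614e-06  2.92065300e-04]
```

Emit:
servo_tool(
  commands=[
    {"xyz": [0, 0, 0.3]},
    {"xyz": [0, 0, 0.3]},
    {"xyz": [0, 0, 0.3]},
    {"xyz": [0, 0, 0.3]},
    {"xyz": [0, 0, 0.2]},
    {"xyz": [0, 0, 0.1]},
    {"xyz": [0, 0, 0.1]},
    {"xyz": [0, 0, 0]},
  ],
)

```text
$.commands[0]: bad value
```

Emit:
servo_tool(
  commands=[
    {"xyz": [0, 0, 0]},
    {"xyz": [0, 0, 0]},
    {"xyz": [0, 0, 0]},
    {"xyz": [0, 0, 0]},
    {"xyz": [0, 0, 0]},
    {"xyz": [0, 0, 0]},
    {"xyz": [0, 0, 0]},
    {"xyz": [0, 0, 0]},
  ],
  hand=1,
)

```text
$.commands[0]: bad value
```

Rows need both keys.

Emit:
servo_tool(
  commands=[
    {"xyz": [0, 0, 0.3], "angular": [0, 0, 0]},
    {"xyz": [0, 0, 0.3], "angular": [0, 0, 0]},
    {"xyz": [0, 0, 0.3], "angular": [0, 0, 0]},
    {"xyz": [0, 0, 0.3], "angular": [0, 0, 0]},
    {"xyz": [0, 0, 0.2], "angular": [0, 0, 0]},
    {"xyz": [0, 0, 0.1], "angular": [0, 0, 0]},
    {"xyz": [0, 0, 0.1], "angular": [0, 0, 0]},
    {"xyz": [0, 0, 0], "angular": [0, 0, 0]},
  ],
)

```text
t: 3.1
ee_pos: [0.5163, -0.1645, 0.1362]
eef_rot: [-3.141, -0.0, 0.933]
wrist_force: [-0.1, 0.9, 0.1]
finger_gap: 1.001
finger_force: 0.0
```

Emit:
servo_tool(
  commands=[
    {"xyz": [0, 0, 0], "angular": [0, 0, 0]},
    {"xyz": [0, 0, 0], "angular": [0, 0, 0]},
    {"xyz": [0, 0, 0], "angular": [0, 0, 0]},
    {"xyz": [0, 0, 0], "angular": [0, 0, 0]},
    {"xyz": [0, 0, 0], "angular": [0, 0, 0]},
    {"xyz": [0, 0, 0], "angular": [0, 0, 0]},
    {"xyz": [0, 0, 0], "angular": [0, 0, 0]},
    {"xyz": [0, 0, 0], "angular": [0, 0, 0]},
  ],
  hand=1,
)

```text
t: 4.1
ee_pos: [0.5159, -0.1641, 0.1365]
eef_rot: [-3.14, 0.0, 0.933]
wrist_force: [-3.7, 4.1, 5.4]
finger_gap: 0.289
finger_force: 38.9
```

Emit:
servo_tool(
  commands=[
    {"xyz": [0, 0, -0.1], "angular": [0, 0, 0]},
    {"xyz": [0, 0, -0.2], "angular": [0, 0, 0]},
    {"xyz": [0, 0, -0.3], "angular": [0, 0, 0]},
    {"xyz": [0, 0, -0.3], "angular": [0, 0, 0]},
    {"xyz": [0, 0, -0.3], "angular": [0, 0, 0]},
    {"xyz": [0, 0, -0.3], "angular": [0, 0, 0]},
    {"xyz": [0, 0, -0.2], "angular": [0, 0, 0]},
    {"xyz": [0, 0, 0], "angular": [0, 0, 0]},
  ],
)

```text
t: 5.1
ee_pos: [0.5169, -0.1648, 0.2396]
eef_rot: [3.139, -0.0, 0.933]
wrist_force: [0.5, -0.2, -5.6]
finger_gap: 0.287
finger_force: 39.6
```

Run:
```python
from h import *
togo([.559,.138,.237],1.4)
a=grab('scene');b=grab('top')
p=proj('scene',[.516,-.164,.18]);u,v=map(int,p)
A=cv2.resize(a[v-40:v+40,u-40:u+40],(500,500),interpolation=cv2.INTER_CUBIC)
cv2.imwrite('pics/l1.png',A);print(u,v)
```

```text
pos [ 0.51686265 -0.16482757  0.23956746] rot [ 3.1393482e+00 -2.6635993e-04  9.3256270e-01] F [ 0.46009423 -0.21849871 -5.59347544] q6 0.11063190773959683 t 5.1
units [ 4.47199292 -2.44301481  0.03849904]
ang [ 3.60596190e-04  4.18703500e-05 -7.43949725e-02]
301 165
```

View pics/l1.png

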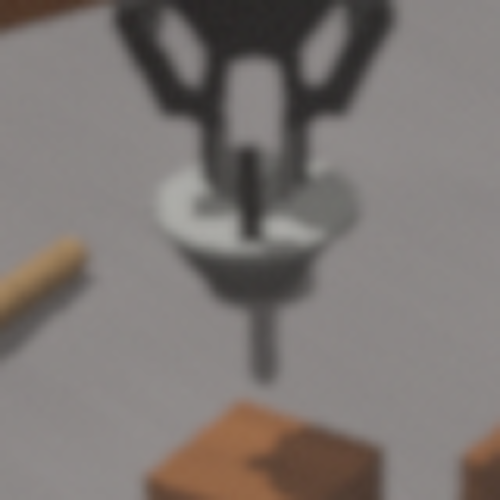

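The pulley hangs upright in the jaws, with the spindle foot at crop (263,378) clear of the block.

Emit:
servo_tool(
  commands=[
    {"xyz": [0.56, -0.305, 0], "angular": [0, 0, 0]},
    {"xyz": [0.56, -0.305, 0], "angular": [0, 0, 0]},
    {"xyz": [0.56, -0.305, 0], "angular": [0, 0, 0]},
    {"xyz": [0.56, -0.305, 0], "angular": [0, 0, 0]},
    {"xyz": [0.56, -0.305, 0], "angular": [0, 0, 0]},
    {"xyz": [0.56, -0.305, 0], "angular": [0, 0, 0]},
    {"xyz": [0.56, -0.305, 0], "angular": [0, 0, 0]},
    {"xyz": [0.55, -0.305, 0], "angular": [0, 0, 0]},
  ],
)

```text
t: 6.2
ee_pos: [0.558, 0.1393, 0.237]
eef_rot: [-3.14, 0.001, 0.933]
wrist_force: [0.7, -0.1, -4.5]
finger_gap: 0.287
finger_force: 39.6
```

Emit:
servo_tool(
  commands=[
    {"xyz": [0, 0, 0.1], "angular": [0, 0, 0]},
    {"xyz": [0, 0, 0.1], "angular": [0, 0, 0]},
    {"xyz": [0, 0, 0.06], "angular": [0, 0, 0]},
    {"xyz": [0, 0, 0], "angular": [0, 0, 0]},
    {"xyz": [0, 0, 0], "angular": [0, 0, 0]},
    {"xyz": [0, 0, 0], "angular": [0, 0, 0]},
    {"xyz": [0, 0, 0], "angular": [0, 0, 0]},
    {"xyz": [0, 0, 0], "angular": [0, 0, 0]},
  ],
)

```text
t: 7.2
ee_pos: [0.5586, 0.1381, 0.2228]
eef_rot: [3.141, -0.0, 0.933]
wrist_force: [-0.4, 0.6, -6.0]
finger_gap: 0.287
finger_force: 39.8
```

Run:
```python
from h import *
togo([.559,.138,.21],.93)
a=grab('scene','s2.png');b=grab('top','t2.png')
# scene: expected foot & bore
s=observe()['ee_pos'];print('foot exp',proj('scene',[s[0],s[1],s[2]-.0745-.056]),'bore',proj('scene',[.559,.138,.075]))
A=cv2.resize(a[200:280,318:398],(600,600),interpolation=cv2.INTER_CUBIC)
cv2.imwrite('pics/l2.png',A)
g=b.astype(int);m=((g.min(2)>145)*255).astype(np.uint8)
print('dial pix',[ (cv2.fitEllipse(c)[0],cv2.contourArea(c)) for c in cv2.findContours(m[130:215,226:306],0,1)[0] if len(c)>8])
```

```text
pos [0.55855697 0.13811313 0.22278681] rot [ 3.14146390e+00 -1.19981011e-04  9.32573353e-01] F [-0.39343806  0.5777649  -5.98727852] q6 0.674425147202091 t 7.2
units [0.00285911 0.00702628 0.21311475]
ang [ 2.04665688e-05 -1.91219260e-05  4.09560548e-04]
foot exp [359.24979326 242.36160678] bore [358.61532976 247.45285698]
dial pix [((42.76121139526367, 55.20323181152344), 34.0), ((41.398521423339844, 22.863765716552734), 183.0)]
```

View pics/l2.png

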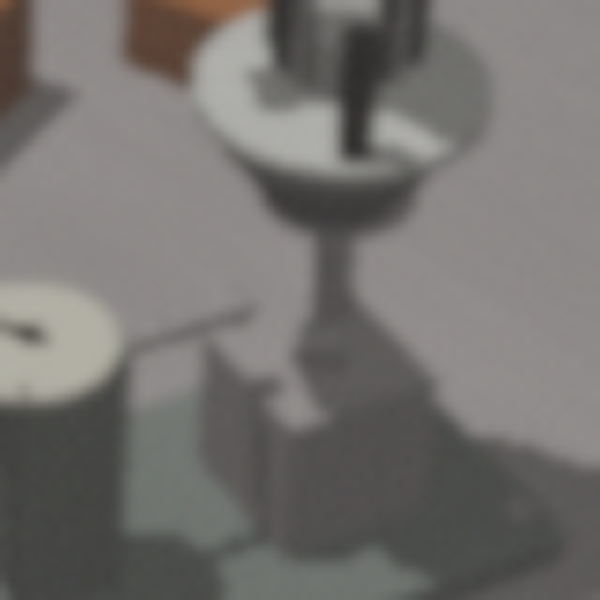

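The spindle hangs just above the bearing block. The foot is at about crop (333,315) and the bore's dark mouth at about (322,355), so I measure the sideways offset numerically.

Run:
```python
from h import *
a=cv2.imread('pics/s2.png',0);a0=cv2.imread('pics/s0.png',0)
print(a[228:250,352:372]);print(a0[240:256,348:374])
for z in(0.148,.13,.11,.0923):print(z,proj('scene',[.5586,.1381,z]))
for d in ([.003,0],[0,.003]):print(d,proj('scene',[.559+d[0],.138+d[1],.075])-proj('scene',[.559,.138,.075]))
```

```text
[[134 121 101  82  70  64  60  61  60  59  59  60  60  59  61  62  67  74
   83  93]
 [138 132 122 106  91  78  71  66  64  62  62  64  62  65  68  71  77  85
   96 108]
 [139 138 135 126 116 105  93  85  75  71  70  70  73  76  84  89  97 107
  116 126]
 [140 139 139 136 133 126 118 106  87  78  77  79  83  95 106 113 120 127
  132 136]
 [140 141 140 141 140 137 132 118  94  82  81  83  94 110 124 131 135 137
  139 139]
 [141 141 141 141 142 140 136 121  98  82  82  85  98 117 132 138 140 140
  140 140]
 [141 141 141 140 142 141 137 123  97  81  81  85  96 118 133 139 139 141
  141 141]
 [140 140 141 141 141 141 137 122  97  81  82  86  99 120 134 140 140 140
  140 141]
 [140 140 141 141 142 141 137 122  97  81  80  86 101 122 136 139 140 140
  140 140]
 [139 140 140 141 141 142 137 123  97  82  81  86 102 122 136 140 140 140
  141 140]
 [139 140 140 140 140 141 136 120  95  82  82  85  98 118 135 139 141 140
  140 141]
 [138 139 140 141 140 140 133 116  93  82  81  82  92 111 130 139 141 141
  140 140]
 [132 138 141 140 140 139 132 116  92  81  81  81  85 100 119 133 140 141
  142 
[... 2022 characters left out ...]
3 134 134 135 135 136
  135 135 134 133 129 127 120 115]
 [ 86  86  86  83  85  93 103 117 128 134 135 134 135 134 135 135 134 133
  132 129 125 120 113 108  98  93]
 [ 86  85  83  82  85  99 114 125 133 134 135 135 134 134 133 132 129 125
  121 114 107  99  92  87  83  80]
 [ 85  85  84  82  83  97 113 126 133 135 135 134 132 131 127 121 115 107
  101  94  86  81  80  79  77  78]
 [ 85  85  84  81  80  89 102 117 128 132 130 128 124 120 110 100  94  87
   83  80  79  77  77  77  78  77]]
0.148 [360.72754026 225.33567792]
0.13 [360.2249617  230.94137656]
0.11 [359.67795155 237.04265969]
0.0923 [359.20356886 242.33386507]
[0.003, 0] [-0.79995554  0.46365123]
[0, 0.003] [0.80173852 0.56556264]
```

Run:
```python
from h import *
def polyc(n,lo,hi,seed,zt,img,box):
    g=cv2.GaussianBlur(img,(0,0),.7) if 0 else img
    x0,y0,x1,y1=box
    m=np.zeros(g.shape,np.uint8);
    m[y0:y1,x0:x1]=((g[y0:y1,x0:x1]>lo)&(g[y0:y1,x0:x1]<hi))*255
    m=cv2.morphologyEx(m,cv2.MORPH_CLOSE,np.ones((7,7)))
    k,l=cv2.connectedComponents(m);c=max(cv2.findContours((l==l[seed[1],seed[0]]).astype(np.uint8),0,1)[0],key=cv2.contourArea)
    r=cv2.minAreaRect(cv2.convexHull(c)); return r,cv2.contourArea(c)
t=cv2.imread('pics/t0.png');h=cv2.cvtColor(t,cv2.COLOR_BGR2HSV).astype(int)
f=(t[:,:,1].astype(int)-t[:,:,2])  # G-R
print('G-R base,block,bench',f[205,270],f[182,257],f[215,300])
m=((f>4)*255).astype(np.uint8);k=np.zeros_like(m);k[125:220,230:300]=255;m&=k
c=np.vstack([c for c in cv2.findContours(m,0,1)[0] if cv2.contourArea(c)>20]);hu=cv2.convexHull(c)
W=np.array([onz('top',*p[0],.015)[:2] for p in hu.astype(float)],np.float32)
r=cv2.minAreaRect(W*1000);print('base rect mm',r)
for yaw in(-.222,-.24,-.25):
    print(yaw,np.array(r[0])/1000-.055*np.array([np.cos(yaw),np.sin(yaw)]))
# block top in top view: G-R small inside
m2=((f<=4)*255).astype(np.uint8);k[:]=0;k[176:200,249:275]=255
g=cv2.cvtColor(t,cv2.COLOR_BGR2GRAY);print(g[174:204,246:276])
```

```text
G-R base,block,bench 7 -2 -2
base rect mm ((610.6322021484375, 124.88593292236328), (127.0661392211914, 247.30645751953125), 77.23393249511719)
-0.222 [0.55698196 0.13699589]
-0.24 [0.55720861 0.13795958]
-0.25 [0.55734202 0.13849315]
[[138 128 104 102 105 105 104 105 106 105 105 105 105 105  78  62 117 123
  106 106 106 106 107 107 108 108 106 106 107 109]
 [138 120 106 105 104 105 105 105 106 106 106 105 105 106  76  92 126 119
  108 107 107 107 107 107 108 107 107 108 108 108]
 [139 112 108 107 105 105 105 106 106 107 106 105 107 108  77 107 128 116
  108 107 107 107 106 107 108 108 107 108 109 108]
 [140 102 103 107 105 105 106 106 111 126 125 125 116  97  73  94 114 103
  106 107 107 108 107 107 108 107 108 108 108 108]
 [128 105 104 106 105 105 106 106 123 144 146 145 137 122  90  88  98  99
  106 106 108 108 108 108 108 108 109 109 109 108]
 [118 107 105 105 106 106 106 107 136 148 150 148 148 132 100  94  97 125
  128 126 117 114 110 109 108 110 109 109 109 108]
 [113 107 106 105 105 107 107 110 142 150 149 148 149 110  93  94  95 140
  147 145 139 137 130 127 117 111 111 110
[... 2185 characters left out ...]
 67  66  66  66  66  67
   67  65  75  76  87 104 109 109 109 110 110 111]
 [120 109 106 105  93  89  90  90  73  66  65  66  65  66  67  66  66  67
   67  67  67  85 104 107 108 109 108 108 110 109]
 [131 112 107 105 105 105 106 107  94  90  89  88  72  66  66  66  67  67
   66  67  85 104 107 107 109 108 107 108 109 110]
 [115 108 106 106 105 105 105 106 106 105 106 105  94  88  88  89  73  66
   67  85 104 107 107 108 109 108 107 108 110 110]
 [102 105 106 106 105 106 106 105 105 106 105 104 104 104 105 105  93  88
   90 103 108 107 106 108 108 108 109 109 109 109]
 [ 95 100 104 107 107 106 106 105 106 106 105 104 104 103 104 105 105 105
  105 107 107 107 107 108 107 108 109 109 109 110]]
```

Run:
```python
from h import *
a=cv2.imread('pics/s2.png',0)
print(a[206:216,340:388])
th=np.arange(0,6.29,.05);Q=np.array([proj('scene',[.5586+.05*np.cos(x),.1381+.05*np.sin(x),.194]) for x in th]);print('exp plate u',Q[:,0].min(),Q[:,0].max(),Q[Q[:,0].argmin(),1],Q[Q[:,0].argmax(),1])
Q=np.array([proj('scene',[.5586+.027*np.cos(x),.1381+.027*np.sin(x),.148]) for x in th]);print('exp shoulder',Q[:,0].min(),Q[:,0].max(),Q[Q[:,0].argmin(),1])
print(a[224:228,345:380])
```

```text
[[ 71  73  74  90 118 146 163 169 172 172 172 171 163 139  97  64  66  77
   79  79  87  94  91  78  60  49  48  50  53  57  69  73  69  64  81  99
  108 109 110 113 120 128 135 139 139 139 139 137]
 [ 71  74  81 104 135 160 171 173 173 173 173 172 166 147 106  69  69  76
   77  78  86  89  87  75  56  47  48  49  52  60  69  73  71  71  87 103
  108 109 110 110 113 121 129 136 139 139 139 139]
 [ 74  72  85 114 146 167 173 174 174 173 169 164 159 141 108  77  72  78
   79  78  86  90  85  71  55  48  48  50  53  60  71  79  80  85  96 106
  110 111 109 110 110 115 123 132 137 139 139 139]
 [ 80  77  86 117 150 168 173 174 173 172 162 147 137 125 107  90  82  82
   80  79  85  89  83  68  54  46  47  52  56  64  77  86  95 101 105 109
  110 110 110 110 111 113 118 129 135 138 139 139]
 [102  91  94 121 152 167 172 173 172 170 159 141 123 115 108 101  94  88
   82  80  87  89  84  67  52  47  47  54  63  74  86  96 103 109 109 109
  111 110 110 110 110 111 116 125 133 138 138 138]
 [125 115 114 132 156 168 173 174 173 172 164 148 126 113 110 106 102  96
   91  89  91  90  83  67  52  
[... 924 characters left out ...]
.2504650585876 209.9048872404142 212.3169626984041
exp shoulder 350.1572663720895 371.32834271476025 224.70841949602536
[[139 140 139 139 136 129 116  90  72  67  69  70  74  78  81  84  87  88
   90  91  90  90  87  85  82  80  77  77  91 112 128 136 138 138 138]
 [140 139 139 140 138 136 127 106  80  64  63  64  64  66  68  68  70  71
   72  71  72  70  70  70  67  66  70  80 102 123 134 138 139 139 138]
 [139 139 140 139 139 138 133 117  91  68  62  59  61  61  62  62  64  64
   64  64  63  63  63  62  63  67  74  88 110 130 137 138 139 139 138]
 [140 139 140 139 140 139 136 125 104  82  67  61  61  59  59  60  61  60
   60  61  59  60  61  63  67  74  83  97 116 133 138 137 138 138 139]]
```

The plate centre lies over the bore but the spindle leans about 0.03 rad. I straighten it, recentre, and re-check the spindle column.

Emit:
servo_tool(
  commands=[
    {"xyz": [0, 0, 0], "angular": [-0.0025, 0, 0]},
    {"xyz": [0, 0, 0], "angular": [-0.0025, 0, 0]},
    {"xyz": [-0.011, -0.009, 0], "angular": [0, 0, 0]},
    {"xyz": [0, 0, 0], "angular": [0, 0, 0]},
    {"xyz": [0, 0, 0], "angular": [0, 0, 0]},
    {"xyz": [0, 0, 0], "angular": [0, 0, 0]},
    {"xyz": [0, 0, 0], "angular": [0, 0, 0]},
    {"xyz": [0, 0, 0], "angular": [0, 0, 0]},
  ],
)

```text
t: 8.3
ee_pos: [0.5577, 0.1379, 0.2227]
eef_rot: [3.11, -0.0, 0.932]
wrist_force: [0.4, 0.2, -4.1]
finger_gap: 0.282
finger_force: 39.8
```

```bash
cat >> h.py <<'E'
def cross(row,x0,lv):
    d=row.astype(float)-lv; return [x0+i+d[i]/(d[i]-d[i+1]) for i in range(len(d)-1) if d[i]*d[i+1]<0]
E
python3 - <<'E'
from h import *
togo([.5585,.1374,.2],.93)
a=cv2.cvtColor(grab('scene','s3.png'),cv2.COLOR_BGR2GRAY)
for r in(233,235,237):
    e=cross(a[r,355:370],355,110);print(r,e,np.mean(e))
for r in (208,210,212):print(cross(a[r,338:348],338,125),cross(a[r,376:388],376,124.5))
s=observe()['ee_pos'];print(proj('scene',[*s[:2],.117]),proj('scene',[*s[:2],.194]))
E
```

```text
pos [0.55773305 0.13786585 0.22265064] rot [ 3.11021589e+00 -2.17405612e-05  9.32460758e-01] F [ 0.36753497  0.20081204 -4.13290758] q6 0.6905959486428628 t 8.3
units [0.00137315 0.0030414  0.37779209]
ang [ 4.99376103e-03 -9.60405799e-06  3.91555307e-04]
233 [np.float64(358.5416666666667), np.float64(363.55)] 361.04583333333335
235 [np.float64(358.44), np.float64(363.3)] 360.87
237 [np.float64(358.15), np.float64(363.14285714285717)] 360.6464285714286
[np.float64(342.9166666666667)] [np.float64(381.55)]
[np.float64(342.7741935483871)] [np.float64(382.5)]
[] [np.float64(382.9375)]
[360.04489339 234.74478526] [362.24123148 210.32488675]
```

The lean is corrected: the spindle column is at 360.9 against 360.9 wanted. I descend into the mouth, compensating for the tool tilt.

Emit:
servo_tool(
  commands=[
    {"xyz": [0, -0.0031, 0.1], "angular": [0, 0, 0]},
    {"xyz": [0, -0.0031, 0.1], "angular": [0, 0, 0]},
    {"xyz": [0, -0.0016, 0.05], "angular": [0, 0, 0]},
    {"xyz": [0, -0.0016, 0.05], "angular": [0, 0, 0]},
    {"xyz": [0, -0.0012, 0.04], "angular": [0, 0, 0]},
    {"xyz": [0, 0, 0], "angular": [0, 0, 0]},
    {"xyz": [0, 0, 0], "angular": [0, 0, 0]},
    {"xyz": [0, 0, 0], "angular": [0, 0, 0]},
  ],
)

```text
t: 9.35
ee_pos: [0.5578, 0.1379, 0.2025]
eef_rot: [3.11, -0.0, 0.933]
wrist_force: [-0.5, 0.6, -5.2]
finger_gap: 0.285
finger_force: 39.8
```

Emit:
servo_tool(
  commands=[
    {"xyz": [0, -0.0012, 0.04], "angular": [0, 0, 0]},
    {"xyz": [0, -0.0012, 0.04], "angular": [0, 0, 0]},
    {"xyz": [0, -0.0012, 0.04], "angular": [0, 0, 0]},
    {"xyz": [0, -0.0012, 0.04], "angular": [0, 0, 0]},
    {"xyz": [0, 0, 0], "angular": [0, 0, 0]},
    {"xyz": [0, 0, 0], "angular": [0, 0, 0]},
    {"xyz": [0, 0, 0], "angular": [0, 0, 0]},
    {"xyz": [0, 0, 0], "angular": [0, 0, 0]},
  ],
)

```text
t: 10.35
ee_pos: [0.5575, 0.1379, 0.1925]
eef_rot: [3.111, 0.0, 0.933]
wrist_force: [-2.6, 0.9, -5.4]
finger_gap: 0.288
finger_force: 40.2
```

Emit:
servo_tool(
  commands=[
    {"xyz": [-0.004, -0.006, 0], "angular": [0, 0, 0]},
    {"xyz": [0, -0.0016, 0.05], "angular": [0, 0, 0]},
    {"xyz": [0, -0.0016, 0.05], "angular": [0, 0, 0]},
    {"xyz": [0, -0.0016, 0.05], "angular": [0, 0, 0]},
    {"xyz": [0, -0.0016, 0.05], "angular": [0, 0, 0]},
    {"xyz": [0, -0.0016, 0.05], "angular": [0, 0, 0]},
    {"xyz": [0, 0, 0], "angular": [0, 0, 0]},
    {"xyz": [0, 0, 0], "angular": [0, 0, 0]},
  ],
)

```text
t: 11.35
ee_pos: [0.5571, 0.1379, 0.1774]
eef_rot: [3.111, 0.0, 0.933]
wrist_force: [-1.9, 0.9, -5.1]
finger_gap: 0.29
finger_force: 40.2
```

Emit:
servo_tool(
  commands=[
    {"xyz": [-0.002, -0.0016, 0.05], "angular": [0, 0, 0]},
    {"xyz": [0, -0.0016, 0.05], "angular": [0, 0, 0]},
    {"xyz": [0, -0.0016, 0.05], "angular": [0, 0, 0]},
    {"xyz": [0, -0.0016, 0.05], "angular": [0, 0, 0]},
    {"xyz": [0, -0.0016, 0.05], "angular": [0, 0, 0]},
    {"xyz": [0, -0.0016, 0.05], "angular": [0, 0, 0]},
    {"xyz": [0, 0, 0], "angular": [0, 0, 0]},
    {"xyz": [0, 0, 0], "angular": [0, 0, 0]},
  ],
)

```text
t: 12.35
ee_pos: [0.5568, 0.1377, 0.159]
eef_rot: [3.111, 0.001, 0.932]
wrist_force: [-4.0, 1.7, -5.2]
finger_gap: 0.284
finger_force: 40.3
```

Emit:
servo_tool(
  commands=[
    {"xyz": [-0.003, -0.005, 0.03], "angular": [0, 0, 0]},
    {"xyz": [0, -0.001, 0.03], "angular": [0, 0, 0]},
    {"xyz": [0, -0.001, 0.03], "angular": [0, 0, 0]},
    {"xyz": [0, -0.001, 0.03], "angular": [0, 0, 0]},
    {"xyz": [0, 0, 0], "angular": [0, 0, 0]},
    {"xyz": [0, 0, 0], "angular": [0, 0, 0]},
    {"xyz": [0, 0, 0], "angular": [0, 0, 0]},
    {"xyz": [0, 0, 0], "angular": [0, 0, 0]},
  ],
)

```text
t: 13.35
ee_pos: [0.5567, 0.1378, 0.1522]
eef_rot: [3.111, 0.0, 0.933]
wrist_force: [-3.0, -0.1, -6.1]
finger_gap: 0.288
finger_force: 40.1
```

Emit:
servo_tool(
  commands=[
    {"xyz": [0, 0, 0.015], "angular": [0, 0, 0]},
    {"xyz": [0, 0, 0.01], "angular": [0, 0, 0]},
    {"xyz": [0, 0, 0.01], "angular": [0, 0, 0]},
    {"xyz": [0, 0, 0], "angular": [0, 0, 0]},
    {"xyz": [0, 0, 0], "angular": [0, 0, 0]},
    {"xyz": [0, 0, 0], "angular": [0, 0, 0]},
    {"xyz": [0, 0, 0], "angular": [0, 0, 0]},
    {"xyz": [0, 0, 0], "angular": [0, 0, 0]},
  ],
)

```text
t: 14.35
ee_pos: [0.5568, 0.1379, 0.1507]
eef_rot: [3.11, -0.0, 0.933]
wrist_force: [-6.4, 1.3, -2.2]
finger_gap: 0.287
finger_force: 40.4
```

Run:
```python
from h import *
togo([.557,.1377,.149],.93)
a=grab('scene','s4.png');b=grab('top','t4.png')
A=cv2.resize(b[130:210,226:306],(400,400),interpolation=cv2.INTER_CUBIC);B=cv2.resize(a[190:290,290:390],(400,400),interpolation=cv2.INTER_CUBIC)
cv2.imwrite('pics/l4.png',np.hstack([A,B]))
```

```text
pos [0.55682238 0.13791921 0.15066848] rot [ 3.11041024e+00 -3.50620484e-06  9.32637358e-01] F [-6.44726204  1.33677795 -2.21299734] q6 0.6936978707908598 t 14.35
units [-0.00117108  0.00368505  0.02793647]
ang [ 4.96283098e-03 -7.10236974e-06  4.19705830e-04]
```

View pics/l4.png

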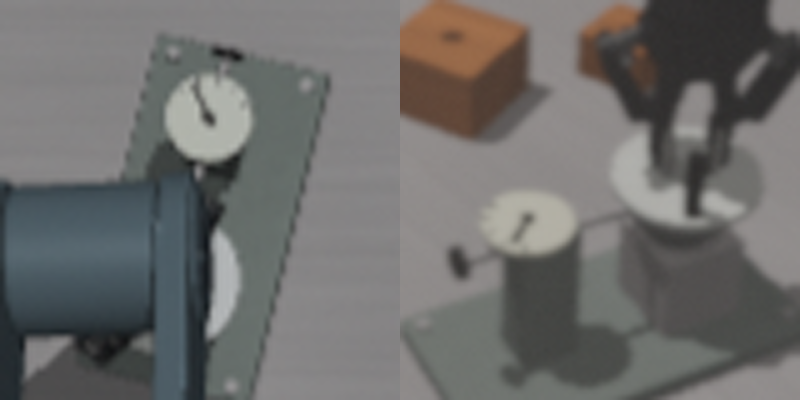

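The pulley is down in the bearing. In the top view the needle has swung counter-clockwise from about 20° to about 115° and the collar stands out at crop (227,53), so it is near the high side. I give a light push, release, square the tool up and regrip without the lean.

Emit:
servo_tool(
  commands=[
    {"xyz": [0, 0, 0.01], "angular": [0, 0, 0]},
    {"xyz": [0, 0, 0.01], "angular": [0, 0, 0]},
    {"xyz": [0, 0, 0], "angular": [0, 0, 0]},
    {"xyz": [0, 0, 0], "angular": [0, 0, 0]},
    {"xyz": [0, 0, 0], "angular": [0, 0, 0]},
    {"xyz": [0, 0, 0], "angular": [0, 0, 0]},
    {"xyz": [0, 0, 0], "angular": [0, 0, 0]},
    {"xyz": [0, 0, 0], "angular": [0, 0, 0]},
  ],
)

```text
t: 15.45
ee_pos: [0.5568, 0.1379, 0.1495]
eef_rot: [3.11, 0.0, 0.933]
wrist_force: [-5.4, 1.2, -2.1]
finger_gap: 0.287
finger_force: 40.4
```

Emit:
servo_tool(
  commands=[
    {"xyz": [0, 0, 0], "angular": [0, 0, 0]},
    {"xyz": [0, 0, 0], "angular": [0, 0, 0]},
    {"xyz": [0, 0, 0], "angular": [0, 0, 0]},
    {"xyz": [0, 0, -0.01], "angular": [0.005, 0, 0]},
    {"xyz": [0, 0.013, 0], "angular": [0, 0, 0]},
    {"xyz": [0, 0, 0], "angular": [0, 0, 0]},
    {"xyz": [0, 0, 0], "angular": [0, 0, 0]},
    {"xyz": [0, 0, 0], "angular": [0, 0, 0]},
  ],
  hand=0.4,
  squeeze=25,
)

```text
t: 16.45
ee_pos: [0.5575, 0.1373, 0.1496]
eef_rot: [-3.141, 0.0, 0.933]
wrist_force: [-0.0, 0.1, -0.1]
finger_gap: 0.601
finger_force: 0.0
```

```bash
cat >> h.py <<'E'
def plunger():
    """needle angle (deg, ccw from image right) of the dial in the top view"""
    b=cv2.cvtColor(grab('top'),cv2.COLOR_BGR2GRAY).astype(float)
    c=np.array([267.4,153.1]);th=np.radians(np.arange(0,360,3));v=[]
    for t in th:
        pts=np.array([c+r*np.array([np.cos(t),-np.sin(t)]) for r in np.arange(2.2,5.5,.4)],np.float32)
        v.append(cv2.remap(b.astype(np.float32),pts[:,0].copy(),pts[:,1].copy(),1).mean())
    v=np.array(v);w=np.clip(np.median(v)-v-15,0,None);return np.degrees(np.angle((w*np.exp(1j*th)).sum()))%360,v.min(),np.median(v)
E
python3 - <<'E'
from h import *
togo([.5575,.1376,.1505],.93);print(plunger())
t0=cv2.imread('pics/t0.png');t4=cv2.imread('pics/t4.png')
import h
for f in(t0,t4):
    h.grab=lambda n:f
    print(h.plunger())
# collar pixel scale and positions in scene
for d in(0,.01):
    p=np.array([.558,.1373,.109])+np.array([np.cos(.222),-np.sin(.222),0])*(.145+d);print(proj('scene',p),proj('top',p))
for n in('s0.png','s4.png'):
    g=cv2.imread('pics/'+n,0)[247:262,298:318];yy,xx=np.mgrid[247:262,298:318];w=np.clip(75-g.astype(float),0,None);print(n,(w*xx).sum()/w.sum(),(w*yy).sum()/w.sum(),w.sum())
E
```

```text
pos [0.55745206 0.13733872 0.14964698] rot [-3.14149265e+00  1.33684511e-04  9.32643967e-01] F [-0.04754274  0.1299888  -0.1412644 ] q6 0.6731004412699156 t 16.45
units [ 0.00397173 -0.00195387 -0.01421735]
ang [-1.58884378e-05  2.12975797e-05  4.20799377e-04]
(np.float64(104.17622426464585), np.float32(104.84483), np.float32(175.52766))
(np.float64(20.893548828885756), np.float32(125.276695), np.float32(178.5841))
(np.float64(116.59917338422595), np.float32(115.40473), np.float32(175.41336))
[309.78703942 253.54970695] [269.75471797 145.77756086]
[306.12422321 254.75899426] [270.44622589 142.98331503]
s0.png 310.58152173913044 254.39945652173913 368.0
s4.png 306.20361990950227 255.84162895927602 221.0
```

Emit:
servo_tool(
  commands=[
    {"xyz": [0, 0, 0], "angular": [0, 0, 0]},
    {"xyz": [0, 0, 0], "angular": [0, 0, 0]},
    {"xyz": [0, 0, 0], "angular": [0, 0, 0]},
    {"xyz": [0, 0, 0], "angular": [0, 0, 0]},
    {"xyz": [0, 0, 0], "angular": [0, 0, 0]},
    {"xyz": [0, 0, 0.01], "angular": [0, 0, 0]},
    {"xyz": [0, 0, 0.01], "angular": [0, 0, 0]},
    {"xyz": [0, 0, 0], "angular": [0, 0, 0]},
  ],
  hand=1,
  squeeze=30,
)

```text
t: 17.5
ee_pos: [0.5572, 0.1378, 0.1498]
eef_rot: [-3.141, 0.0, 0.933]
wrist_force: [-8.3, 1.7, 12.1]
finger_gap: 0.293
finger_force: 30.3
```

Emit:
servo_tool(
  commands=[
    {"xyz": [0, 0, 0.01], "angular": [0, 0, 0]},
    {"xyz": [0, 0, 0.01], "angular": [0, 0, 0]},
    {"xyz": [0, 0, 0], "angular": [0, 0, 0]},
    {"xyz": [0, 0, 0], "angular": [0, 0, 0]},
    {"xyz": [0, 0, 0], "angular": [0, 0, 0]},
    {"xyz": [0, 0, 0], "angular": [0, 0, 0]},
    {"xyz": [0, 0, 0], "angular": [0, 0, 0]},
    {"xyz": [0, 0, 0], "angular": [0, 0, 0]},
  ],
)

```text
t: 18.5
ee_pos: [0.5573, 0.1378, 0.1497]
eef_rot: [-3.141, -0.0, 0.933]
wrist_force: [-12.6, 3.1, 21.0]
finger_gap: 0.291
finger_force: 31.0
```

Upward force rises with no further travel, so the pulley is home. I back off the push and side load, then read the dial.

Emit:
servo_tool(
  commands=[
    {"xyz": [-0.008, -0.02, -0.03], "angular": [0, 0, 0]},
    {"xyz": [0, 0, 0], "angular": [0, 0, 0]},
    {"xyz": [0, 0, 0], "angular": [0, 0, 0]},
    {"xyz": [0, 0, 0], "angular": [0, 0, 0]},
    {"xyz": [0, 0, 0], "angular": [0, 0, 0]},
    {"xyz": [0, 0, 0], "angular": [0, 0, 0]},
    {"xyz": [0, 0, 0], "angular": [0, 0, 0]},
    {"xyz": [0, 0, 0], "angular": [0, 0, 0]},
  ],
)

```text
t: 19.5
ee_pos: [0.5567, 0.1378, 0.1498]
eef_rot: [3.141, -0.001, 0.933]
wrist_force: [-3.9, 2.1, 7.6]
finger_gap: 0.287
finger_force: 30.5
```

Run:
```python
from h import *
togo([.5575,.1376,.1505],.93);print(plunger())
a=cv2.cvtColor(grab('scene','s5.png'),cv2.COLOR_BGR2GRAY)
th=np.arange(0,6.29,.02)
for z in(.121,.126):
    Q=np.array([proj('scene',[.558+.05*np.cos(x),.1374+.05*np.sin(x),z]) for x in th]);print(z,'lowest',Q[:,1].max(),Q[Q[:,1].argmax()],Q[:,0].min(),Q[:,0].max())
Q=np.array([proj('scene',[.5586+.05*np.cos(x),.1381+.05*np.sin(x),.194]) for x in th]);print('s2 lowest',Q[:,1].max(),Q[Q[:,1].argmax()])
s2=cv2.imread('pics/s2.png',0)
for n,g,r in(('s2',s2,range(210,230)),('s5',a,range(232,252))):
    print(n,np.array([g[r[0]:r[-1]+1,u] for u in(354,356,358,370)]))
```

```text
pos [0.55667455 0.13783675 0.14978406] rot [ 3.14112233e+00 -7.25407714e-04  9.32671378e-01] F [-3.93744956  2.13093892  7.63327701] q6 0.6737010422822747 t 19.5
units [ 0.00503455  0.01340636 -0.01192239]
ang [ 7.46994427e-05 -1.15552134e-04  4.25135899e-04]
(np.float64(110.78868963894463), np.float32(111.2628), np.float32(175.40387))
0.121 lowest 245.87673979688313 [361.92924529 245.8767398 ] 340.68573283552945 379.31452789426953
0.126 lowest 244.31429355333694 [362.07793437 244.31429355] 340.7705530602056 379.5048591611446
s2 lowest 222.38133049890783 [364.22175583 222.3813305 ]
s2 [[108 110 113 115 134 160 171 171 172 171 161 135 103  77  67  64  68  82
  101 122]
 [ 94 102 109 116 136 161 171 172 172 172 169 154 122  89  70  64  59  61
   70  91]
 [ 82  91 107 128 153 168 172 172 173 173 171 161 133 102  78  66  61  59
   60  71]
 [ 86 100 109 113 126 150 166 171 163 141 120 115 115 101  80  66  67  74
   83  96]]
s5 [[ 82  96 105 110 115 134 160 172 173 173 172 165 147 116  86  67  61  63
   68  77]
 [ 80  84  95 106 116 138 161 171 173 174 173 170 159 129  95  74  63  60
   61  68]
 [ 83  85  93 106 126 155 169 173 173 174 174 172 164 142 109  81  65  61
   58  64]
 [ 96 103 109 111 111 112 119 136 155 168 164 141 118 104  91  82  83  85
   86  88]]
```

The plate height matches home to within about 1 mm. The needle at 111° reads about 11.3 mm, so I turn the pulley towards the low side.

Emit:
servo_tool(
  commands=[
    {"xyz": [0, 0, 0], "angular": [0, 0, -0.025]},
    {"xyz": [0, 0, 0], "angular": [0, 0, -0.025]},
    {"xyz": [0, 0, 0], "angular": [0, 0, -0.025]},
    {"xyz": [0, 0, 0], "angular": [0, 0, -0.025]},
    {"xyz": [0, 0, 0], "angular": [0, 0, 0]},
    {"xyz": [0, 0, 0], "angular": [0, 0, 0]},
    {"xyz": [0, 0, 0], "angular": [0, 0, 0]},
    {"xyz": [0, 0, 0], "angular": [0, 0, 0]},
  ],
)

```text
t: 20.6
ee_pos: [0.5564, 0.1381, 0.1498]
eef_rot: [3.141, -0.001, 1.561]
wrist_force: [-3.8, 4.1, 7.4]
finger_gap: 0.293
finger_force: 30.5
```

Run:
```python
from h import *
togo([.5575,.1376,.1505],.93);print(plunger())
```

```text
pos [0.55644291 0.13812403 0.14976361] rot [ 3.14129379e+00 -7.27362610e-04  1.56122541e+00] F [-3.84251519  4.09708365  7.35739938] q6 0.045245206425387985 t 20.6
units [-0.00855585  0.01770467 -0.01227416]
ang [ 9.43884660e-06 -1.26905971e-04  1.00462621e-01]
(np.float64(90.56286958020704), np.float32(112.44889), np.float32(175.72592))
```

Emit:
servo_tool(
  commands=[
    {"xyz": [0, 0, 0], "angular": [0, 0, -0.025]},
    {"xyz": [0, 0, 0], "angular": [0, 0, -0.025]},
    {"xyz": [0, 0, 0], "angular": [0, 0, -0.025]},
    {"xyz": [0, 0, 0], "angular": [0, 0, -0.025]},
    {"xyz": [0, 0, 0], "angular": [0, 0, -0.025]},
    {"xyz": [0, 0, 0], "angular": [0, 0, -0.025]},
    {"xyz": [0, 0, 0], "angular": [0, 0, 0]},
    {"xyz": [0, 0, 0], "angular": [0, 0, 0]},
  ],
)

```text
t: 21.65
ee_pos: [0.5561, 0.1379, 0.1498]
eef_rot: [-3.142, -0.001, 2.504]
wrist_force: [-6.4, 1.9, 10.5]
finger_gap: 0.293
finger_force: 30.7
```

Run:
```python
from h import *
togo([.5575,.1376,.1505],.93);print(plunger())
```

```text
pos [0.55607557 0.13794915 0.14983232] rot [-3.14155696e+00 -7.55098103e-04  2.50369587e+00] F [-6.35422956  1.89582589 10.46548835] q6 -0.8972502736672333 t 21.65
units [-0.02252879  0.00946244 -0.01114531]
ang [-9.90179907e-05 -8.98182657e-05  2.50461465e-01]
(np.float64(52.943598124124605), np.float32(108.45182), np.float32(175.30176))
```

Emit:
servo_tool(
  commands=[
    {"xyz": [0, 0, 0], "angular": [0, 0, -0.025]},
    {"xyz": [0, 0, 0], "angular": [0, 0, -0.025]},
    {"xyz": [0, 0, 0], "angular": [0, 0, -0.025]},
    {"xyz": [0, 0, 0], "angular": [0, 0, -0.025]},
    {"xyz": [0, 0, 0], "angular": [0, 0, -0.025]},
    {"xyz": [0, 0, 0], "angular": [0, 0, 0]},
    {"xyz": [0, 0, 0], "angular": [0, 0, 0]},
    {"xyz": [0, 0, 0], "angular": [0, 0, 0]},
  ],
)

```text
t: 22.7
ee_pos: [0.556, 0.1376, 0.1498]
eef_rot: [3.142, -0.001, -2.994]
wrist_force: [-7.5, 0.9, 11.5]
finger_gap: 0.291
finger_force: 30.7
```

Run:
```python
from h import *
togo([.5575,.1376,.1505],.93);print(plunger())
```

```text
pos [0.55597146 0.13759366 0.14982253] rot [ 3.14158995e+00 -1.05905265e-03 -2.99422327e+00] F [-7.53113615  0.85360623 11.45948283] q6 -1.6825993640029169 t 22.7
units [-0.02520301 -0.00363628 -0.01131792]
ang [-1.98596298e-04 -8.25331623e-05  3.75440425e-01]
(np.float64(38.97542057734649), np.float32(108.557945), np.float32(175.35367))
```

The low side is reached at a needle angle of 39°, about 2 mm. Now I turn back about 180° to the high side.

Emit:
servo_tool(
  commands=[
    {"xyz": [0, 0, 0], "angular": [0, 0, 0.025]},
    {"xyz": [0, 0, 0], "angular": [0, 0, 0.025]},
    {"xyz": [0, 0, 0], "angular": [0, 0, 0.025]},
    {"xyz": [0, 0, 0], "angular": [0, 0, 0.025]},
    {"xyz": [0, 0, 0], "angular": [0, 0, 0.025]},
    {"xyz": [0, 0, 0], "angular": [0, 0, 0.025]},
    {"xyz": [0, 0, 0], "angular": [0, 0, 0.025]},
    {"xyz": [0, 0, 0], "angular": [0, 0, 0.025]},
  ],
)

```text
t: 23.75
ee_pos: [0.5564, 0.1386, 0.1498]
eef_rot: [3.141, -0.001, 2.028]
wrist_force: [-3.8, 5.1, 7.9]
finger_gap: 0.291
finger_force: 30.5
```

Emit:
servo_tool(
  commands=[
    {"xyz": [0, 0, 0], "angular": [0, 0, 0.025]},
    {"xyz": [0, 0, 0], "angular": [0, 0, 0.025]},
    {"xyz": [0, 0, 0], "angular": [0, 0, 0.025]},
    {"xyz": [0, 0, 0], "angular": [0, 0, 0.025]},
    {"xyz": [0, 0, 0], "angular": [0, 0, 0.025]},
    {"xyz": [0, 0, 0], "angular": [0, 0, 0.025]},
    {"xyz": [0, 0, 0], "angular": [0, 0, 0.025]},
    {"xyz": [0, 0, 0], "angular": [0, 0, 0.025]},
  ],
)

```text
t: 24.75
ee_pos: [0.5573, 0.1381, 0.1498]
eef_rot: [3.141, -0.002, 0.771]
wrist_force: [-1.1, 3.7, 5.0]
finger_gap: 0.286
finger_force: 30.3
```

Emit:
servo_tool(
  commands=[
    {"xyz": [0, 0, 0], "angular": [0, 0, 0.025]},
    {"xyz": [0, 0, 0], "angular": [0, 0, 0.025]},
    {"xyz": [0, 0, 0], "angular": [0, 0, 0.025]},
    {"xyz": [0, 0, 0], "angular": [0, 0, 0]},
    {"xyz": [0, 0, 0], "angular": [0, 0, 0]},
    {"xyz": [0, 0, 0], "angular": [0, 0, 0]},
    {"xyz": [0, 0, 0], "angular": [0, 0, 0]},
    {"xyz": [0, 0, 0], "angular": [0, 0, 0]},
  ],
)

```text
t: 25.75
ee_pos: [0.5571, 0.1376, 0.1497]
eef_rot: [3.141, -0.002, 0.306]
wrist_force: [-2.8, 1.6, 5.7]
finger_gap: 0.29
finger_force: 30.3
```

Run:
```python
from h import *
togo([.5575,.1376,.1505],.93);print(plunger())
```

```text
pos [0.5571025  0.13761324 0.14974444] rot [ 3.14109306e+00 -1.71051533e-03  3.05747322e-01] F [-2.75271013  1.60032927  5.69387586] q6 1.3004907734949305 t 25.75
units [ 0.00627283  0.00221082 -0.0125808 ]
ang [ 0.00016189 -0.00023852 -0.09935294]
(np.float64(122.4212858392559), np.float32(118.03657), np.float32(175.45518))
```

Emit:
servo_tool(
  commands=[
    {"xyz": [0, 0, 0], "angular": [0, 0, 0.025]},
    {"xyz": [0, 0, 0], "angular": [0, 0, 0.02]},
    {"xyz": [0, 0, 0], "angular": [0, 0, 0]},
    {"xyz": [0, 0, 0], "angular": [0, 0, 0]},
    {"xyz": [0, 0, 0], "angular": [0, 0, 0]},
    {"xyz": [0, 0, 0], "angular": [0, 0, 0]},
    {"xyz": [0, 0, 0], "angular": [0, 0, 0]},
    {"xyz": [0, 0, 0], "angular": [0, 0, 0]},
  ],
)

```text
t: 26.8
ee_pos: [0.5572, 0.1375, 0.1498]
eef_rot: [3.141, -0.002, 0.024]
wrist_force: [-0.4, 1.1, 6.1]
finger_gap: 0.291
finger_force: 30.3
```

Run:
```python
from h import *
togo([.5575,.1376,.1505],.93);print(plunger(),plunger())
```

```text
pos [0.55720287 0.13745143 0.14975451] rot [ 3.14133115e+00 -1.95969335e-03  2.36801584e-02] F [-0.42986459  1.11637094  6.13055283] q6 1.5825164988807787 t 26.8
units [ 0.00503376 -0.00235504 -0.01241555]
ang [ 0.00018007 -0.00027139 -0.14424528]
(np.float64(120.21261353962471), np.float32(115.09288), np.float32(175.49686)) (np.float64(120.26822772782435), np.float32(114.88292), np.float32(175.57693))
```

The peak fits at a yaw of about 0.22 rad, so I turn back slightly and release gently.

Emit:
servo_tool(
  commands=[
    {"xyz": [0, 0, 0], "angular": [0, 0, -0.015]},
    {"xyz": [0, 0, 0], "angular": [0, 0, -0.016]},
    {"xyz": [0, 0, 0], "angular": [0, 0, 0]},
    {"xyz": [0, 0, 0], "angular": [0, 0, 0]},
    {"xyz": [0, 0, 0], "angular": [0, 0, 0]},
    {"xyz": [0, 0, 0], "angular": [0, 0, 0]},
    {"xyz": [0, 0, 0], "angular": [0, 0, 0]},
    {"xyz": [0, 0, 0], "angular": [0, 0, 0]},
  ],
)

```text
t: 27.9
ee_pos: [0.5567, 0.1375, 0.1497]
eef_rot: [3.141, -0.001, 0.219]
wrist_force: [-2.8, 1.5, 8.2]
finger_gap: 0.29
finger_force: 30.4
```

Emit:
servo_tool(
  commands=[
    {"xyz": [0, 0, 0], "angular": [0, 0, 0]},
    {"xyz": [0, 0, 0], "angular": [0, 0, 0]},
    {"xyz": [0, 0, 0], "angular": [0, 0, 0]},
    {"xyz": [0, 0, 0], "angular": [0, 0, 0]},
    {"xyz": [0, 0, 0], "angular": [0, 0, 0]},
    {"xyz": [0, 0, 0], "angular": [0, 0, 0]},
    {"xyz": [0, 0, 0], "angular": [0, 0, 0]},
    {"xyz": [0, 0, 0], "angular": [0, 0, 0]},
  ],
  hand=0.4,
)

```text
t: 28.9
ee_pos: [0.5563, 0.1376, 0.1491]
eef_rot: [3.142, -0.0, 0.216]
wrist_force: [-0.1, -0.1, 0.1]
finger_gap: 0.605
finger_force: 0.0
```

Run:
```python
from h import *
togo([.5575,.1376,.1505],.93);print(plunger(),plunger())
g=cv2.cvtColor(grab('scene','s6.png'),cv2.COLOR_BGR2GRAY)[247:262,298:318]
yy,xx=np.mgrid[247:262,298:318];w=np.clip(75-g.astype(float),0,None);print((w*xx).sum()/w.sum(),(w*yy).sum()/w.sum(),w.sum())
```

```text
pos [0.55633454 0.13764409 0.1491384 ] rot [ 3.14159175e+00 -3.31214084e-05  2.16319139e-01] F [-0.10537151 -0.05059482  0.09224162] q6 1.3899929923340804 t 28.9
units [ 0.01881465  0.00488687 -0.02269272]
ang [ 2.01866925e-06 -4.99446672e-06 -1.13585837e-01]
(np.float64(116.51758392273068), np.float32(114.35948), np.float32(175.11855)) (np.float64(116.4250483100528), np.float32(114.058266), np.float32(175.32721))
305.8702928870293 255.65271966527197 239.0
```

Released, the needle at 116.5° is 95.6° from zero. At about 7.1°/mm (84° observed for the 11.9 mm swing) that is about 13.4 mm, the top reading. I retract straight up and verify.

Emit:
servo_tool(
  commands=[
    {"xyz": [0, 0, -0.1], "angular": [0, 0, 0]},
    {"xyz": [0, 0, -0.2], "angular": [0, 0, 0]},
    {"xyz": [0, 0, -0.3], "angular": [0, 0, 0]},
    {"xyz": [0, 0, -0.4], "angular": [0, 0, 0]},
    {"xyz": [0, 0, -0.5], "angular": [0, 0, 0]},
    {"xyz": [0, 0, -0.5], "angular": [0, 0, 0]},
    {"xyz": [0, 0, -0.3], "angular": [0, 0, 0]},
    {"xyz": [0, 0, 0], "angular": [0, 0, 0]},
  ],
)

```text
t: 30.05
ee_pos: [0.5572, 0.1377, 0.2892]
eef_rot: [3.141, -0.004, 0.216]
wrist_force: [0.1, -0.0, -0.3]
finger_gap: 0.602
finger_force: 0.0
```

Run:
```python
from h import *
togo([.5575,.1376,.1505],.93);print(plunger(),plunger())
a=grab('scene','s7.png');b=grab('top','t7.png')
A=cv2.resize(b[130:210,226:306],(400,400),interpolation=cv2.INTER_CUBIC);B=cv2.resize(a[190:290,290:390],(400,400),interpolation=cv2.INTER_CUBIC)
cv2.imwrite('pics/l7.png',np.hstack([A,B]))
g=cv2.cvtColor(a,cv2.COLOR_BGR2GRAY)
print(np.array([g[232:252,u] for u in(350,354,358,362,366,370,374)]))
th=np.arange(0,6.29,.01);Q=np.array([proj('scene',[.558+.05*np.cos(x),.1374+.05*np.sin(x),.121]) for x in th])
for u in(350,354,358,362,366,370,374):
    print(u,Q[np.abs(Q[:,0]-(u-1.05))<.3][:,1].max())
```

```text
pos [0.55716197 0.13768734 0.28923558] rot [ 3.14089281 -0.00371702  0.2163222 ] F [ 0.0999652  -0.01123605 -0.28368758] q6 1.390034552137408 t 30.05
units [-3.40470900e-03  1.01275857e-03  2.31226432e+00]
ang [ 0.00031771 -0.00052651 -0.11358542]
(np.float64(116.42895154852407), np.float32(114.173615), np.float32(175.1142)) (np.float64(116.48252313924678), np.float32(114.52518), np.float32(175.03998))
[[128 129 126 120 113 109 107 107 113 126 130 115  91  75  73  77  81  80
   79  76]
 [ 91  94  97 103 110 113 119 116 105 121 151 158 140 110  82  65  60  62
   68  78]
 [116 121 135 152 165 171 170 161 137 126 143 161 161 139 108  80  66  60
   61  70]
 [ 99  98 100 118 147 165 170 172 171 170 171 173 169 155 125  89  69  62
   66  76]
 [101  96 103 128 157 170 172 172 172 172 172 170 168 154 122  89  75  77
   83  84]
 [150 159 164 168 171 171 172 172 172 172 172 171 159 130 102  90  87  86
   88  87]
 [132 158 168 170 171 171 171 172 172 170 165 150 129 126 133 132 123 110
   97  89]]
350 243.07092007058327
354 244.62610905738492
358 245.49347410554486
362 245.86422315742686
366 245.75784742622307
370 245.11363420255037
374 243.66706941072516
```

View pics/l7.png

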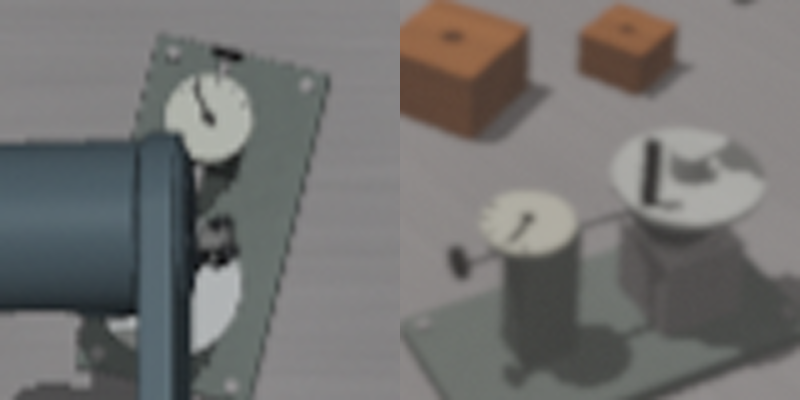

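The final view shows the pulley upright and home: the plate edge lies within 0.4 px of the home prediction. The needle is steady at 116.5°, the collar is fully out at crop (227,53), and the gripper is clear. I hand in.

```bash
python3 -c "
from station import job
print(job.finish_job())"
```

```text
the job is handed in; nothing more can be done
None
```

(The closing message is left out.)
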